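Shut the topping well and bed its seal

ROBOT

A 6-joint arm with a two-finger parallel gripper is mounted at the origin on the work surface. World frame = base frame: x ahead of the robot, y to its left, z up, the work surface at z = 0. Lengths are in m, angles in rad, forces in N, time in s.
With the tool pointing down it reaches from about 0.3 to 0.875 m from the base axis. Payload 6.4 kg.
Tool frame: the origin (TCP) lies between the finger pads; the fingertips stand ctrl.tip_extent ahead of it and the grasp point (between the pads) is the TCP (ctrl.tip_extent is the distance from the TCP to the fingertips, in m); z points along the fingers, y is the line along which they close (so a half turn about z gives the same grasp; the last joint's range is limited). The gripper opens to 85 mm and grips with 20 to 120 N. Pads are 22 mm wide; open, the fingers measure 114 mm over their backs; the gripper's body (76 mm by 85 mm) begins 54 mm behind the grasp point. The pads swing forward as they close: fully open they stand 13 mm farther back than shut.
Start: joints at [0.925, 0.181, 1.607, -0, 1.354, -0.206], TCP at [0.245, 0.52, 0.25] pointing down, gripper open.
Joint ranges: [-2.99, 2.99], [-0.89, 2.07], [0.3, 2.58], [-1.14, 4.28], [0, 2.63], [-3.12, 3.12]. Speed limits (rad/s): [2.57, 2.57, 3.01, 3.14, 3.14, 3.14].

INTERFACE

Orientations are given as a unit quaternion [w, x, y, z].
In Python, from bench import ctrl gives the robot as it stands.
- The arm moves only by the tool send_rows, never from a script. Its arguments are lists of equal length, an entry for each row: "dr": the turn, a rotation vector about the tool's x, y, z in units of 6 degrees (1.0 is 6 degrees), a list of three; "xyz": the shift along the tool's x, y, z in cm, a list of three; "jaw": the opening in per cent of the stroke, from 0 (shut) to 100 (fully open). In form: {"dr": [[wx, wy, wz], ...], "xyz": [[dx, dy, dz], ...], "jaw": [jaw, ...]}. A call has exactly 8 rows; each row is the pose to reach, as a shift and turn from the pose commanded when the call began, along the tool's axes at that moment; what a row does not reach only later rows make up. A row lasts 1/8 s, in which the tool goes at most 62.5 mm and 10.7 degrees, less where a joint would pass 70% of its speed; a pose out of reach is approached as far as the arm can. A call with a gripper value outside its range is refused whole. The fingers move at their own pace and stop on an object; the grip force is fixed at half the most. Time passes only in rows, so rows that repeat a pose let the fingers close, or fill a call up. It gives the time, the measured TCP pose, the force, the opening and the grip force at its end, in the units of the state.
- ctrl.get_obs(): the state, without advancing time (a new reading comes with each control period).
- ctrl.camera(name): name is "scene" or "top"; returns the picture (400x640x3 uint8, red, green, blue); there is no depth.
- ctrl.calibration(name): a dict with "camera_matrix" (3x3 intrinsics, pixels), "world_from_camera" (4x4, takes a point from camera to world coordinates). Camera axes: x right, y up, looking along -z (the intrinsics and any distortion apply to the point x, -y, -z); pixel columns grow to the right and rows downward; lengths in m; the calibration is good to about 2 mm. A picture is of the moment at which its call begins. calibration takes no time and is no camera call.
- ctrl.hand_in(): hands the job in; it is judged then, once.
The state is a dict: "time_s": time; "q": joint angles; "dq": joint speeds; "joint_efforts": joint torques, N m; "eef_pos": TCP position; "eef_rot": TCP orientation; "wrist_force": force on the tool from outside, world axes, zero at the start; "torque": the same for the moment, N m; "opening": opening from 0.0 (shut) to 1.0 (fully open); "grasp_force": force on a finger pad.
Only numpy, scipy, OpenCV 4.12 (cv2) and the standard library are available. Lean on these libraries where they do the work, as an engineer would, in place of code of your own. Each camera call takes 0.05 s, during which the arm holds its last target. There are 200 camera calls.

TASK

Push the frosted lid of the topping well fully shut with your fingertips, then bed its seal by running a fingertip lightly along the whole steel bar on the lid's front edge, starting at the end nearer the pink cone stand and going to the other end. Do not press hard, do not swing the lid further open, and leave everything else on the counter where it stands; finish clear of it all with the lid shut.

Things in the scene. Friction and masses are not known exactly. Their poses are not given: they have to be found in the camera images.
- well: Topping well: fixed open-topped steel box on the counter, 200 (x) x 330 (y) x 75 mm high. Origin: centre of its underside; x points to its hinge side, away from the robot, y along its length, z up.
- lid (a joint): Angle of the frosted acrylic lid (206 x 330 x 8 mm) in rad: 0 = shut flat on the well, growing as its front edge swings up and back; starts between 0.3 and 0.6. The hinge has friction, so the lid stays where it is left; about 2 N down on the front edge closes it (push square to the lid or down and along its arc: a push along the lid toward the hinge only jams). It is hinged along the well's far long side.
- lid_hinge (a point): Middle of the lid's hinge axis, which runs along the well's y, 104 mm beyond the well's centre (its x) and 80 mm above the counter.
- seal_bar: Straight steel bar along the front edge of the lid, parallel to the hinge: 300 mm long (y), 20 mm wide (x), standing proud on the lid's upper face. Origin: centre of its top face; z out of the lid. With the lid shut its top lies 98 mm above the counter and 190 mm from the hinge axis (toward -x of the well). It sits on springs and yields up to 8 mm into the lid, from about 1 N at first to about 6 N fully down, then is rigid; it springs back and never goes flush.
- zone1: Stretch 1 of 5 of the seal bar, 20 mm long, at -140 mm along the bar's y from its middle; not marked on the bar. Origin: centre of its top face; axes as the bar's.
- zone2: Stretch 2 of 5 of the seal bar, 20 mm long, at -70 mm along the bar's y from its middle; not marked on the bar. Origin: centre of its top face; axes as the bar's.
- zone3: Stretch 3 of 5 of the seal bar, 20 mm long, at +0 mm along the bar's y from its middle; not marked on the bar. Origin: centre of its top face; axes as the bar's.
- zone4: Stretch 4 of 5 of the seal bar, 20 mm long, at +70 mm along the bar's y from its middle; not marked on the bar. Origin: centre of its top face; axes as the bar's.
- zone5: Stretch 5 of 5 of the seal bar, 20 mm long, at +140 mm along the bar's y from its middle; not marked on the bar. Origin: centre of its top face; axes as the bar's.
- cone_stand: Pink melamine cone stand, 130 x 130 mm, 92 mm high, with three wafer cones reaching 136 mm; stands to the left or to the right of the well. Loose. Origin: centre of its underside.
- rinse_pot: Open steel pot with two side handles, 110 mm across without them, 110 mm high, on the other side of the well. Loose. Origin: centre of its underside.
- shaker_a: Amber glass sprinkle shaker with steel cap, 60 mm across, 126 mm high, upright. Loose. Origin: centre of its underside.
- shaker_b: The second shaker, like shaker_a.
- spade_scoop: Steel spade scoop lying flat in front of the well, about 245 mm long (its x, blade to +x), 62 mm wide, 22 mm high. Loose. Origin: on its underside, where handle and blade meet, near its middle.
- napkin_box: Steel napkin box, 120 x 150 x 112 mm, to the left of the well toward the back. Loose. Origin: centre of its underside.
- tub_stack: Stack of paper tubs, 80 mm across, 117 mm high, to the right of the well toward the back. Loose. Origin: centre of its underside.

How it is judged:
By the outcome, as a careful person would: the job done as asked, in the order asked, and still so for the second after the job is handed in, with the robot touching nothing.
It also fails if it takes over 45 s, if anything falls off the work surface, if the arm or the gripper's body presses on something with over 40 N, if the wrist force passes 120 N, or if a joint passes its speed limit or range.

## Working session

There is one attempt and no reset: what is moved stays moved. The work goes in short steps, Python scripts to look and compute and a tool call to move; the robot and the scene stay as the last step left them, time stands still between calls to the robot, and variables do not carry over. Pictures are saved under pics/ and viewed, at most 10 in all, crops included, and the job is handed in when it is done.

Besides the shell and the picture viewer there is one more tool, called after "Call:" as name(argument=value, ...), one argument or row to a line, values as JSON. send_rows: Moves the arm, as the interface text tells. Its arguments: {"type":"object","properties":{"dr":{"type":"array","items":{"type":"array","items":{"type":"number"}}},"xyz":{"type":"array","items":{"type":"array","items":{"type":"number"}}},"jaw":{"type":"array","items":{"type":"number"}}},"required":["dr","xyz","jaw"]}

```bash
mkdir -p pics; python3 - <<'E'
from bench import ctrl
import cv2,numpy as np
for n in("scene","top"):
    cv2.imwrite(f"pics/{n}0.png",ctrl.camera(n)[:,:,::-1]); c=ctrl.calibration(n); print(n,{k:np.round(v,4).tolist() if not isinstance(v,str) else v for k,v in c.items()})
o=ctrl.get_obs();print(ctrl.tip_extent,o)
E
```

```text
scene {'camera_matrix': [[491.4188, 0.0, 322.9665], [0.0, 491.4188, 204.5405], [0.0, 0.0, 1.0]], 'world_from_camera': [[0.7634, -0.3578, 0.5378, 1.2632], [0.6458, 0.4052, -0.6471, -0.8884], [0.0137, 0.8413, 0.5404, 0.8268], [0.0, 0.0, 0.0, 1.0]]}
top {'camera_matrix': [[402.1174, 0.0, 318.281], [0.0, 402.1174, 204.7579], [0.0, 0.0, 1.0]], 'world_from_camera': [[0.0229, 0.9974, -0.0679, 0.4647], [-0.9996, 0.0239, 0.0136, 0.0022], [0.0152, 0.0675, 0.9976, 1.1596], [0.0, 0.0, 0.0, 1.0]]}
0.019 {'time_s': 0.1, 'q': array([ 9.24721956e-01,  1.81442315e-01,  1.60785254e+00,  3.02578711e-05,
        1.35382143e+00, -2.06299494e-01]), 'dq': array([-4.81681690e-04, -1.65024603e-03, -2.64171643e-03, -6.21562580e-04,
       -5.77060263e-05, -2.23890327e-03]), 'joint_efforts': array([-5.63009980e-04, -4.45873868e+01, -3.52241671e+01, -2.91384313e-04,
        3.98919045e-03, -4.65683377e-05]), 'eef_pos': array([0.24450134, 0.51993746, 0.24951477]), 'eef_rot': array([-3.28385929e-04,  2.18122899e-01,  9.75921011e-01, -6.87562639e-04]), 'wrist_force': array([ 0.45278446,  0.5251242 , -0.158662  ]), 'torque': array([ 0.01832305, -0.00814776,  0.01343229]), 'grasp_force': 0.0, 'opening': 1.000849395037977}
```

View pics/scene0.png

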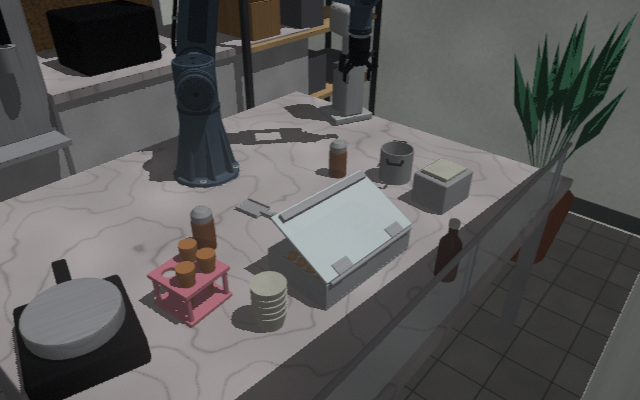

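View pics/top0.png

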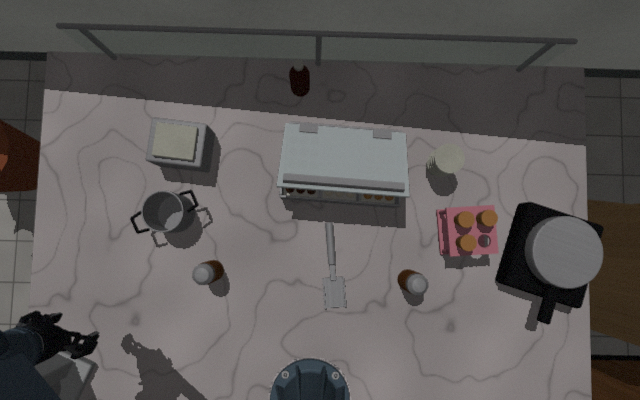

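The cone stand is on the robot's right (top view about (468,230)). The lid is up, with its bar along (285,177)-(403,185) in the top view. I'll zoom in to get the bar and hinge corners.

```bash
python3 - <<'E'
import cv2,numpy as np
a=cv2.imread("pics/top0.png")[110:215,265:425];b=cv2.imread("pics/scene0.png")[165:305,260:420]
a=cv2.resize(a,None,fx=5,fy=5,interpolation=cv2.INTER_CUBIC);b=cv2.resize(b,None,fx=4.2,fy=4.2,interpolation=cv2.INTER_CUBIC)
cv2.imwrite("pics/a.png",a);cv2.imwrite("pics/b.png",b)
E
```

```text
(no output)
```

View pics/a.png

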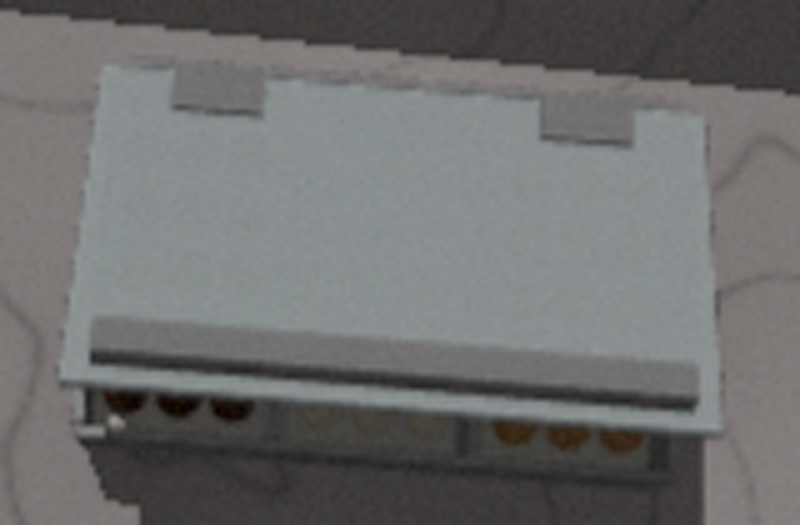

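View pics/b.png

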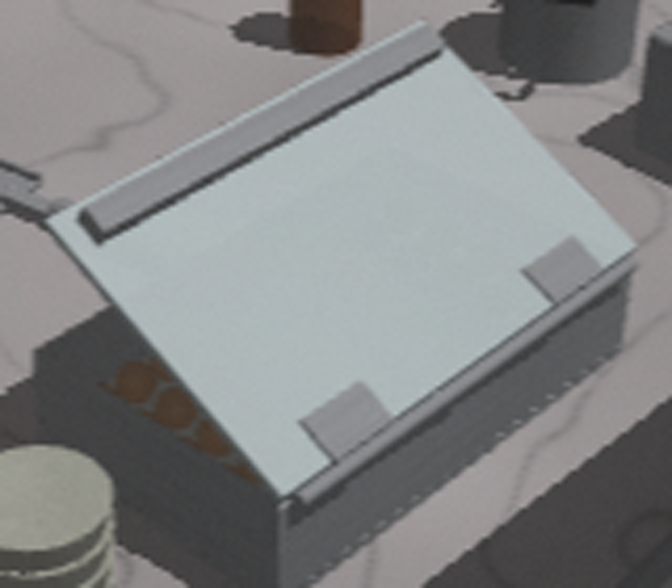

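The top crop shows the lid's front corners at about (277.4,186) and (409,196.4), and the hinge corners at about (285.6,123.4) and (406,133). In the scene view the matching front corners are (361.2,171) and (271.9,216.7), and the hinge corners are (411.2,223.8) and (327.4,283.3).

```bash
cat > h.py <<'E'
from bench import ctrl
import numpy as np
def ray(n,p):
    c=ctrl.calibration(n);K=np.array(c["camera_matrix"]);T=np.array(c["world_from_camera"])
    d=np.linalg.solve(K,[p[0],p[1],1]);d=T[:3,:3]@(d*[1,-1,-1]);return T[:3,3],d/np.linalg.norm(d)
def tri(pt,ps):
    A=np.zeros((3,3));b=np.zeros(3);R=[ray("top",pt),ray("scene",ps)]
    for o,d in R:
        M=np.eye(3)-np.outer(d,d);A+=M;b+=M@o
    x=np.linalg.solve(A,b);return x,max(np.linalg.norm((np.eye(3)-np.outer(d,d))@(x-o)) for o,d in R)
def plane(n,p,z):
    o,d=ray(n,p);return o+d*(z-o[2])/d[2]
E
python3 - <<'E'
from h import *
np.set_printoptions(precision=4,suppress=True)
P={}
for k,a,b in[("FL",(277.4,186),(361.2,171)),("FR",(409,196.4),(271.9,216.7)),("HL",(285.6,123.4),(411.2,223.8)),("HR",(406,133),(327.4,283.3))]:
    P[k],e=tri(a,b);print(k,P[k],e)
f=P["FL"]-P["FR"];h=P["HL"]-P["HR"];print(np.linalg.norm(f),np.linalg.norm(h),np.arctan2(-f[0],f[1]),np.arctan2(-h[0],h[1]))
F=(P["FL"]+P["FR"])/2;H=(P["HL"]+P["HR"])/2;w=F-H;print(w,np.linalg.norm(w),np.arcsin(w[2]/np.linalg.norm(w)))
for p in[(283.4,173.4),(404.4,182.4),(283.4,180.4),(404.4,189.4)]:print(plane("top",p,.19))
print("stand/cones",plane("top",(465,219),.136),plane("top",(488,217),.136),plane("top",(437,212),.09),"shk",plane("top",(418,285),.126),plane("top",(203,274),.126))
print("scoop",plane("top",(330,224),.015),plane("top",(335,306),.01),"tub",plane("top",(449,158),.117))
for n,p in(("top",(285,177)),):print(plane(n,p,.19))
E
```

```text
FL [0.5786 0.0928 0.1726] 0.0035081680692846968
FR [ 0.5593 -0.2321  0.1775] 0.002459918031201992
HL [0.7588 0.0825 0.0836] 0.0018439944384936193
HR [ 0.7412 -0.2447  0.0854] 0.002783420219073054
0.3254992572123906 0.327628606266137 -0.05925700082918894 -0.05366740713033526
[-0.1811  0.0114  0.0905] 0.20277840546632087 0.46279236234306087
[0.6049 0.0754 0.19  ]
[ 0.5903 -0.2193  0.19  ]
[0.5879 0.0749 0.19  ]
[ 0.5732 -0.2195  0.19  ]
stand/cones [ 0.5069 -0.3881  0.136 ] [ 0.5134 -0.4473  0.136 ] [ 0.5257 -0.3303  0.09  ] shk [ 0.336 -0.271  0.126] [0.3521 0.2764 0.126 ]
scoop [ 0.4886 -0.048   0.015 ] [ 0.2581 -0.0671  0.01  ] tub [ 0.6673 -0.3532  0.117 ]
[0.5962 0.0713 0.19  ]
```

Lid angle is about 0.46 rad and yaw about -0.056. The shut bar centre works out at about (0.558, -0.070), and the run goes from y -0.22 (stand side) to y +0.08. Next is a hover above the acrylic, behind the bar.

Call:
send_rows(
  dr=[
    [0, 0, -0.5],
    [0, 0, -1],
    [0, 0, -1.5],
    [0, 0, -2],
    [0, 0, -2.5],
    [0, 0, -3],
    [0, 0, -3.67],
    [0, 0, -3.67],
  ],
  xyz=[
    [-5, -3.1, -1],
    [-10, -6.3, -2],
    [-15, -9.4, -2],
    [-20, -12.5, -2],
    [-25, -15.7, -2],
    [-30, -18.8, -2],
    [-35, -22, -2],
    [-40, -25.1, -2],
  ],
  jaw=[0, 0, 0, 0, 0, 0, 0, 0],
)

```text
time_s: 1.1
eef_pos: [0.5004, 0.1211, 0.2701]
eef_rot: [-0.0, 0.027, 1.0, 0.0]
wrist_force: [0.8, 1.1, -1.0]
opening: -0.002
grasp_force: 0.0
```

```bash
cat >> h.py <<'E'
from scipy.spatial.transform import Rotation as Ro
def to(p,tx=(-.9984,.056,0),show=True):
    o=ctrl.get_obs();R=Ro.from_quat(np.roll(o["eef_rot"],-1)).as_matrix()
    tz=np.array([0,0,-1.]);tx=np.array(tx);D=np.c_[tx,np.cross(tz,tx),tz]
    print("t",o["time_s"],"pos",o["eef_pos"].round(4),"F",o["wrist_force"].round(2),"open",round(o["opening"],3))
    print("xyz cm",(R.T@(np.array(p)-o["eef_pos"])*100).round(2),"dr",(Ro.from_matrix(R.T@D).as_rotvec(degrees=True)/6).round(2))
E
python3 -c "
from h import *
to((.625,-.074,.2))"
```

```text
t 1.1 pos [0.5004 0.1211 0.2701] F [ 0.78  1.09 -1.05] open -0.002
xyz cm [-13.51 -18.79   7.  ] dr [ 0.   -0.    0.01]
```

Call:
send_rows(
  dr=[
    [0, 0, 0],
    [0, 0, 0],
    [0, 0, 0],
    [0, 0, 0],
    [0, 0, 0],
    [0, 0, 0],
    [0, 0, 0],
    [0, 0, 0],
  ],
  xyz=[
    [-3.4, -4.7, 0],
    [-6.8, -9.4, 0],
    [-10.2, -14.1, 0],
    [-13.5, -18.8, 0],
    [-13.5, -18.8, 2.5],
    [-13.5, -18.8, 5],
    [-13.5, -18.8, 7],
    [-13.5, -18.8, 7.5],
  ],
  jaw=[0, 0, 0, 0, 0, 0, 0, 0],
)

```text
time_s: 2.1
eef_pos: [0.6232, -0.0719, 0.1933]
eef_rot: [-0.002, 0.028, 1.0, 0.0]
wrist_force: [-0.3, -0.3, 0.2]
opening: 0.003
grasp_force: 0.0
```

```bash
python3 - <<'E'
from h import *
import cv2
to((.625,-.074,.165))
a=ctrl.camera("top")[110:215,265:425,::-1];b=ctrl.camera("scene")[130:305,240:420,::-1]
f=lambda i:cv2.resize(i,(400,int(400*i.shape[0]/i.shape[1])),interpolation=cv2.INTER_CUBIC)
a,b=f(a),f(b);a=cv2.copyMakeBorder(a,0,b.shape[0]-a.shape[0],0,0,cv2.BORDER_CONSTANT)
cv2.imwrite("pics/c.png",np.hstack([a,b]))
E
```

```text
t 2.1 pos [ 0.6232 -0.0719  0.1933] F [-0.26 -0.33  0.22] open 0.003
xyz cm [-0.2  -0.21  2.83] dr [ 0.01 -0.03  0.01]
```

View pics/c.png

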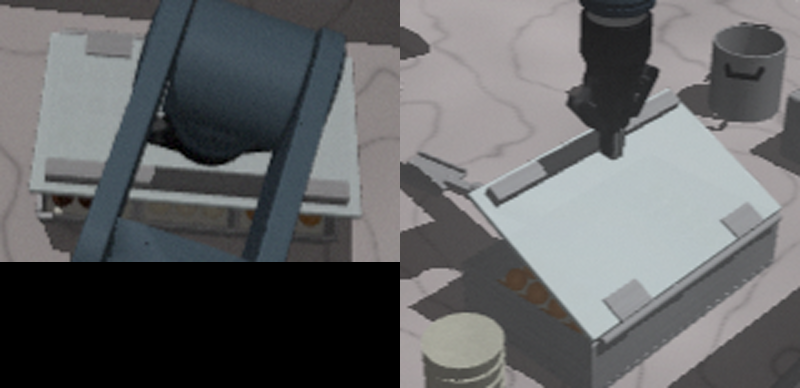

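The right panel shows the shut fingertip at about (612,155), over the acrylic just behind the bar and clear of it. Next I push down along the arc.

Call:
send_rows(
  dr=[
    [0, 0, 0],
    [0, 0, 0],
    [0, 0, 0],
    [0, 0, 0],
    [0, 0, 0],
    [0, 0, 0],
    [0, 0, 0],
    [0, 0, 0],
  ],
  xyz=[
    [0, 0, 0.5],
    [0, 0, 1],
    [0.1, 0, 1.5],
    [0.2, 0, 2],
    [0.4, 0, 2.5],
    [0.6, 0, 3],
    [0.7, 0, 3.5],
    [0.8, 0, 4],
  ],
  jaw=[0, 0, 0, 0, 0, 0, 0, 0],
)

```text
time_s: 3.2
eef_pos: [0.6162, -0.0719, 0.155]
eef_rot: [0.0, 0.028, 1.0, -0.0]
wrist_force: [-0.8, 0.2, 2.2]
opening: -0.003
grasp_force: 0.8
```

Call:
send_rows(
  dr=[
    [0, 0, 0],
    [0, 0, 0],
    [0, 0, 0],
    [0, 0, 0],
    [0, 0, 0],
    [0, 0, 0],
    [0, 0, 0],
    [0, 0, 0],
  ],
  xyz=[
    [0.1, 0, 0.5],
    [0.2, 0, 1],
    [0.3, 0, 1.5],
    [0.4, 0, 2],
    [0.5, 0, 2.5],
    [0.5, 0, 3],
    [0.5, 0, 3.5],
    [0.5, 0, 4],
  ],
  jaw=[0, 0, 0, 0, 0, 0, 0, 0],
)

```text
time_s: 4.2
eef_pos: [0.6113, -0.0716, 0.1149]
eef_rot: [-0.0, 0.028, 1.0, -0.0]
wrist_force: [-0.5, 0.1, 1.1]
opening: -0.0
grasp_force: 0.7
```

Call:
send_rows(
  dr=[
    [0, 0, 0],
    [0, 0, 0],
    [0, 0, 0],
    [0, 0, 0],
    [0, 0, 0],
    [0, 0, 0],
    [0, 0, 0],
    [0, 0, 0],
  ],
  xyz=[
    [0, 0, 0.2],
    [0, 0, 0.4],
    [0, 0, 0.6],
    [0, 0, 0.75],
    [0, 0, 0.9],
    [0, 0, 1.0],
    [0, 0, 1.1],
    [0, 0, 1.1],
  ],
  jaw=[0, 0, 0, 0, 0, 0, 0, 0],
)

```text
time_s: 5.2
eef_pos: [0.6113, -0.0716, 0.1042]
eef_rot: [0.0, 0.028, 1.0, -0.0]
wrist_force: [-0.7, -0.3, -0.8]
opening: -0.0
grasp_force: 0.0
```

Call:
send_rows(
  dr=[
    [0, 0, 0],
    [0, 0, 0],
    [0, 0, 0],
    [0, 0, 0],
    [0, 0, 0],
    [0, 0, 0],
    [0, 0, 0],
    [0, 0, 0],
  ],
  xyz=[
    [0, 0, 0.05],
    [0, 0, 0.1],
    [0, 0, 0.15],
    [0, 0, 0.2],
    [0, 0, 0.2],
    [0, 0, 0.2],
    [0, 0, 0.2],
    [0, 0, 0.2],
  ],
  jaw=[0, 0, 0, 0, 0, 0, 0, 0],
)

```text
time_s: 6.2
eef_pos: [0.6114, -0.0716, 0.1031]
eef_rot: [0.0, 0.028, 1.0, -0.0]
wrist_force: [-3.4, 1.0, 6.4]
opening: -0.003
grasp_force: 3.2
```

The lid is on its stop: at 6 N the tip height matches a lid top of 84 mm. I'll lift, go to just above the stand-side end of the bar, and check.

Call:
send_rows(
  dr=[
    [0, 0, 0],
    [0, 0, 0],
    [0, 0, 0],
    [0, 0, 0],
    [0, 0, 0],
    [0, 0, 0],
    [0, 0, 0],
    [0, 0, 0],
  ],
  xyz=[
    [0, 0, -3],
    [0, 0, -6],
    [1.8, -5, -6],
    [3.5, -10, -6],
    [5.3, -15, -6],
    [5.3, -15.6, -6],
    [5.3, -15.6, -5],
    [5.3, -15.6, -5],
  ],
  jaw=[0, 0, 0, 0, 0, 0, 0, 0],
)

```text
time_s: 7.2
eef_pos: [0.5493, -0.2227, 0.1507]
eef_rot: [-0.001, 0.027, 1.0, 0.001]
wrist_force: [0.6, 0.8, 0.6]
opening: 0.001
grasp_force: 0.0
```

```bash
python3 - <<'E'
from h import *
import cv2
to((.5495,-.225,.12))
a=ctrl.camera("top")[110:230,265:425,::-1];b=ctrl.camera("scene")[160:305,240:420,::-1]
cv2.imwrite("pics/d.png",cv2.resize(b,None,fx=4,fy=4,interpolation=cv2.INTER_CUBIC))
cv2.imwrite("pics/e.png",cv2.resize(a,None,fx=5,fy=5,interpolation=cv2.INTER_CUBIC)[:600])
E
```

```text
t 7.2 pos [ 0.5493 -0.2227  0.1507] F [0.57 0.81 0.59] open 0.001
xyz cm [-0.04 -0.23  3.07] dr [ 0.02 -0.02  0.02]
```

View pics/d.png

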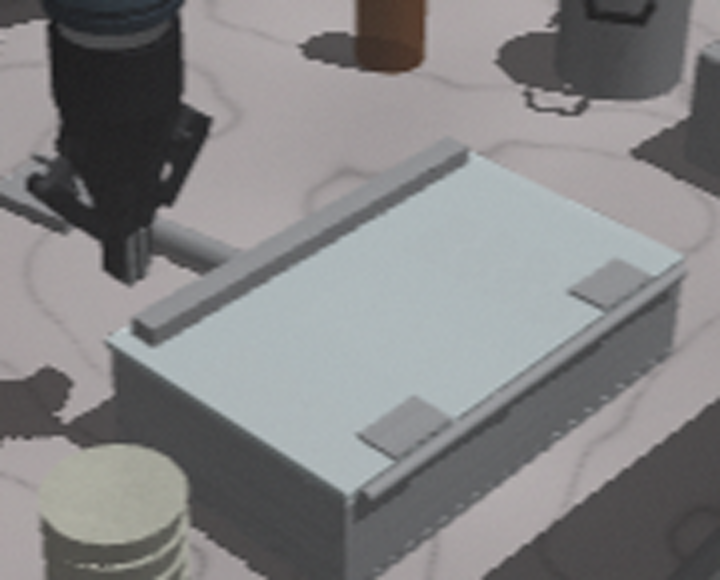

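View pics/e.png

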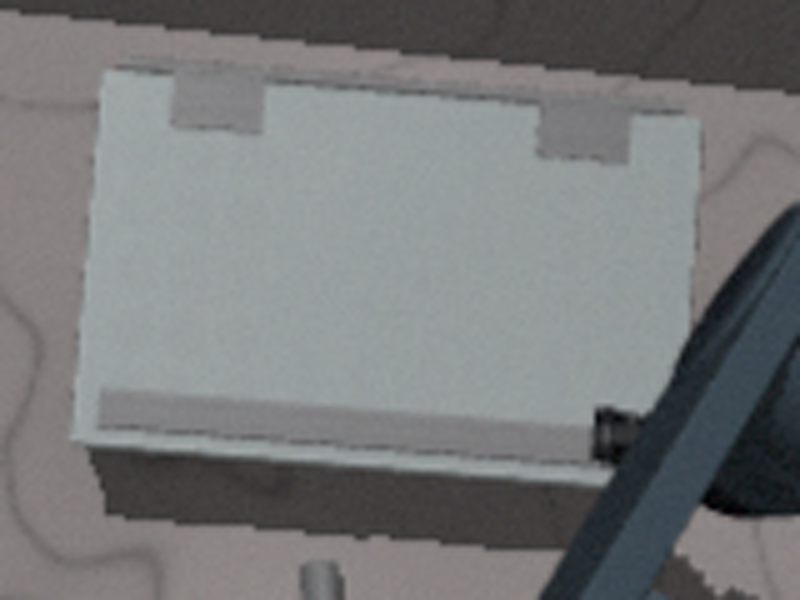

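The lid lies flat and shut. The bar spans about (98,389)-(98,428) at its far end in the top crop and (135,323)-(157,328) at its near end in the scene crop.

```bash
python3 - <<'E'
from h import *
np.set_printoptions(precision=4,suppress=True)
T=lambda x,y:plane("top",(265+x/5,110+y/5),.098)
S=lambda x,y:plane("scene",(240+x/4,160+y/4),.098)
L=(T(98,389)+T(98,428))/2;R=(T(590,425)+T(590,462))/2
print(L,R,np.linalg.norm(T(98,389)-T(98,428)),np.arctan2(L[0]-R[0],L[1]-R[1]))
print(S(135,323),S(157,328),S(450,142),S(470,152))
E
```

```text
[0.5695 0.0777 0.098 ] [ 0.5572 -0.1837  0.098 ] 0.020753324272963433 0.046962421974987525
[ 0.5536 -0.2214  0.098 ] [ 0.5673 -0.2161  0.098 ] [0.5701 0.0758 0.098 ] [0.5888 0.0744 0.098 ]
```

Call:
send_rows(
  dr=[
    [0, 0, 0],
    [0, 0, 0],
    [0, 0, 0],
    [0, 0, 0],
    [0, 0, 0],
    [0, 0, 0],
    [0, 0, 0],
    [0, 0, 0],
  ],
  xyz=[
    [-0.5, 0.8, 0],
    [-0.5, 0.8, 1],
    [-0.5, 0.8, 2],
    [-0.5, 0.8, 2.8],
    [-0.5, 0.8, 3.2],
    [-0.5, 0.8, 3.5],
    [-0.5, 0.8, 3.5],
    [-0.5, 0.8, 3.5],
  ],
  jaw=[0, 0, 0, 0, 0, 0, 0, 0],
)

```text
time_s: 8.3
eef_pos: [0.5553, -0.2169, 0.1176]
eef_rot: [0.0, 0.028, 1.0, -0.0]
wrist_force: [0.4, -0.6, -0.1]
opening: 0.002
grasp_force: 0.0
```

```bash
python3 -c "
from h import *
to((.5699,.0763,.113))"
```

```text
t 8.3 pos [ 0.5553 -0.2169  0.1176] F [ 0.43 -0.57 -0.12] open 0.002
xyz cm [ 0.17 29.35  0.45] dr [-0.  0.  0.]
```

Call:
send_rows(
  dr=[
    [0, 0, 0],
    [0, 0, 0],
    [0, 0, 0],
    [0, 0, 0],
    [0, 0, 0],
    [0, 0, 0],
    [0, 0, 0],
    [0, 0, 0],
  ],
  xyz=[
    [0, 0, 0.1],
    [0, 0, 0.2],
    [0, 0, 0.3],
    [0, 0, 0.4],
    [0, 0, 0.45],
    [0, 0, 0.45],
    [0, 0, 0.45],
    [0, 0, 0.45],
  ],
  jaw=[0, 0, 0, 0, 0, 0, 0, 0],
)

```text
time_s: 9.3
eef_pos: [0.5553, -0.2169, 0.113]
eef_rot: [0.0, 0.028, 1.0, -0.0]
wrist_force: [1.2, -0.9, 2.6]
opening: 0.001
grasp_force: 1.7
```

Call:
send_rows(
  dr=[
    [0, 0, 0],
    [0, 0, 0],
    [0, 0, 0],
    [0, 0, 0],
    [0, 0, 0],
    [0, 0, 0],
    [0, 0, 0],
    [0, 0, 0],
  ],
  xyz=[
    [0, 0.6, 0],
    [0, 1.3, 0],
    [0, 2, 0],
    [0, 2.8, 0],
    [0, 3.6, 0],
    [0, 4.4, 0],
    [0, 5.2, 0],
    [0, 6, 0],
  ],
  jaw=[0, 0, 0, 0, 0, 0, 0, 0],
)

```text
time_s: 10.3
eef_pos: [0.5585, -0.1562, 0.1128]
eef_rot: [-0.0, 0.028, 1.0, -0.0]
wrist_force: [-0.7, -2.4, 3.3]
opening: 0.003
grasp_force: 1.7
```

Call:
send_rows(
  dr=[
    [0, 0, 0],
    [0, 0, 0],
    [0, 0, 0],
    [0, 0, 0],
    [0, 0, 0],
    [0, 0, 0],
    [0, 0, 0],
    [0, 0, 0],
  ],
  xyz=[
    [0, 0.8, 0],
    [0, 1.6, 0],
    [0, 2.4, 0],
    [0, 3.2, 0],
    [0, 4, 0],
    [0, 4.8, 0],
    [0, 5.6, 0],
    [0, 6.4, 0],
  ],
  jaw=[0, 0, 0, 0, 0, 0, 0, 0],
)

```text
time_s: 11.3
eef_pos: [0.562, -0.0923, 0.1128]
eef_rot: [-0.0, 0.028, 1.0, 0.0]
wrist_force: [-0.5, -1.8, 3.2]
opening: -0.002
grasp_force: 1.7
```

Call:
send_rows(
  dr=[
    [0, 0, 0],
    [0, 0, 0],
    [0, 0, 0],
    [0, 0, 0],
    [0, 0, 0],
    [0, 0, 0],
    [0, 0, 0],
    [0, 0, 0],
  ],
  xyz=[
    [0, 0.8, 0],
    [0, 1.6, 0],
    [0, 2.4, 0],
    [0, 3.2, 0],
    [0, 4, 0],
    [0, 4.8, 0],
    [0, 5.6, 0],
    [0, 6.4, 0],
  ],
  jaw=[0, 0, 0, 0, 0, 0, 0, 0],
)

```text
time_s: 12.3
eef_pos: [0.5656, -0.0285, 0.1128]
eef_rot: [-0.0, 0.028, 1.0, -0.0]
wrist_force: [-0.5, -1.7, 3.1]
opening: 0.003
grasp_force: 1.7
```

```bash
python3 -c "
from h import *
to((.5699,.0763,.113))"
```

```text
t 12.3 pos [ 0.5656 -0.0285  0.1128] F [-0.47 -1.66  3.14] open 0.003
xyz cm [ 0.15 10.49 -0.02] dr [-0.   -0.    0.01]
```

Call:
send_rows(
  dr=[
    [0, 0, 0],
    [0, 0, 0],
    [0, 0, 0],
    [0, 0, 0],
    [0, 0, 0],
    [0, 0, 0],
    [0, 0, 0],
    [0, 0, 0],
  ],
  xyz=[
    [0, 0.8, 0],
    [0, 1.6, 0],
    [0, 2.4, 0],
    [0, 3.2, 0],
    [0.1, 4, 0],
    [0.1, 4.8, 0],
    [0.1, 5.6, 0],
    [0.1, 6.2, 0],
  ],
  jaw=[0, 0, 0, 0, 0, 0, 0, 0],
)

```text
time_s: 13.3
eef_pos: [0.568, 0.0335, 0.1128]
eef_rot: [-0.0, 0.028, 1.0, 0.0]
wrist_force: [0.7, -3.3, 3.5]
opening: -0.003
grasp_force: 1.7
```

Call:
send_rows(
  dr=[
    [0, 0, 0],
    [0, 0, 0],
    [0, 0, 0],
    [0, 0, 0],
    [0, 0, 0],
    [0, 0, 0],
    [0, 0, 0],
    [0, 0, 0],
  ],
  xyz=[
    [0, 0.8, 0],
    [0, 1.6, 0],
    [0, 2.4, 0],
    [0, 3.2, 0],
    [0, 3.9, 0],
    [0, 4.3, 0],
    [0, 4.4, 0],
    [0, 4.4, 0],
  ],
  jaw=[0, 0, 0, 0, 0, 0, 0, 0],
)

```text
time_s: 14.3
eef_pos: [0.5704, 0.0771, 0.1128]
eef_rot: [-0.0, 0.028, 1.0, 0.0]
wrist_force: [-0.9, -0.7, 4.1]
opening: 0.003
grasp_force: 1.7
```

Call:
send_rows(
  dr=[
    [0, 0, 0],
    [0, 0, 0],
    [0, 0, 0],
    [0, 0, 0],
    [0, 0, 0],
    [0, 0, 0],
    [0, 0, 0],
    [0, 0, 0],
  ],
  xyz=[
    [0, 0, -0.5],
    [0, 0, -2],
    [0, 0, -5],
    [0, 0, -9],
    [0, 0, -13],
    [4, 0, -15],
    [8, 0, -15],
    [8, 0, -15],
  ],
  jaw=[0, 0, 0, 0, 0, 0, 0, 0],
)

```text
time_s: 15.3
eef_pos: [0.4885, 0.0818, 0.2635]
eef_rot: [-0.0, 0.027, 1.0, 0.0]
wrist_force: [0.2, 0.7, -0.1]
opening: 0.003
grasp_force: 0.0
```

```bash
python3 - <<'E'
from h import *
import cv2
to((.5699,.0763,.113))
cv2.imwrite("pics/f.png",np.vstack([ctrl.camera("top")[90:320],ctrl.camera("scene")[100:350]])[:,:,::-1])
E
```

```text
t 15.3 pos [0.4885 0.0818 0.2635] F [ 0.19  0.69 -0.14] open 0.003
xyz cm [-8.16 -0.11 15.05] dr [ 0.   -0.    0.01]
```

View pics/f.png

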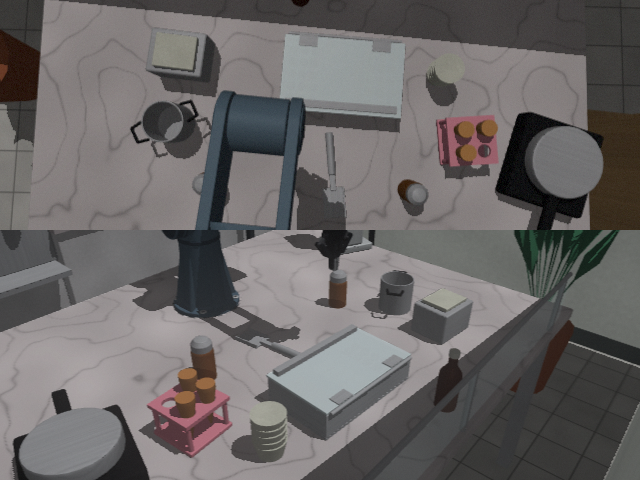

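The lid is shut flat (top view about (343,75)). The stand, pot, shakers, tubs, box and scoop are where they started, and the arm is clear and still.

```bash
python3 -c "
from bench import ctrl
print(ctrl.hand_in())"
```

```text
the job is handed in; nothing more can be done
None
```

The job is handed in: I pushed the lid shut, then ran a fingertip along the whole seal bar from the cone-stand end to the other at about 3–4 N. Nothing else looked moved in the last pictures, and the arm finished clear at about 15 s.

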